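# Stack a second slide carrier over a separator grid and start the incubator

### The arm

A 6-joint arm with a two-finger parallel gripper is mounted at the origin on the work surface. World frame = base frame: x ahead of the robot, y to its left, z up, the work surface at z = 0. Lengths are in mm, angles in rad, forces in N, time in s.
With the tool pointing down it reaches from about 300 to 850 mm from the base axis. Payload 5.4 kg.
Tool frame: the origin (TCP) lies between the finger pads; the fingertips stand 14 mm ahead of it and the grasp point (between the pads) lies 5 mm behind it (ctrl.tips_ahead is the distance from the TCP to the fingertips, in mm); z points along the fingers, y is the line along which they close (so a half turn about z gives the same grasp; the last joint's range is limited). The gripper opens to 85 mm and grips with 20 to 120 N. Pads are 22 mm wide; open, the fingers measure 114 mm over their backs; the gripper's body (76 mm by 85 mm) begins 54 mm behind the grasp point. The pads swing forward as they close: fully open they stand 13 mm farther back than shut.
Start: joints at [-1.349, 0.158, 1.597, -0, 1.386, -0.21], TCP at [240.616, -522.217, 245.299] pointing down, gripper open.
Joint ranges: [-2.91, 2.91], [-0.94, 2.29], [0.18, 2.7], [-1.29, 4.43], [0.17, 2.64], [-3, 3]. Speed limits (rad/s): [2.57, 2.57, 3.14, 3.14, 3.14, 3.14].

### API

Orientations are given as [roll, pitch, yaw] about the fixed x, y, z axes, in that order (R = Rz(yaw) Ry(pitch) Rx(roll)).
In Python, from bench import ctrl, eyes, workorder gives the robot as it stands. The module is installed in compiled form; this text tells all that it offers.
- The arm moves only by the tool apply_moves, never from a script. Its argument "plan" is text: rows parted by semicolons, each of 4 numbers parted by spaces: the shift along the tool's x, y, z in cm, then the turn about the tool's z in degrees. In form: tx ty tz turn; .... A call has exactly 8 rows; each row shifts and turns the commanded pose from where the row before left it, along the tool's axes as they then stand; what a row does not reach is not made up. A row lasts 1/12 s, in which the tool goes at most 41.7 mm and 7.16 degrees, less where a joint would pass 70% of its speed; a pose out of reach is approached as far as the arm can. A call with a gripper value outside its range is refused whole. "hand" is the finger opening in cm, from 0 to 8.54, set as the call begins (left out, the last holds). The fingers move at their own pace and stop on an object; the grip force is fixed at half the most. Time passes only in rows, so rows that do not move let the fingers close, or fill a call up. It gives the time, the measured TCP pose, the force, the opening and the grip force at its end, in the units of the state.
- ctrl.sense(): the state, without advancing time (a new reading comes with each control period).
- eyes.camera(name): name is "scene" or "top"; returns (picture, depth): 400x640x3 uint8, red, green, blue; 400x640 float32, mm along the optical axis (not along the pixel's ray), 0 where there is no reading.
- eyes.get_calibration(name): a dict with "mtx" (3x3 intrinsics, pixels), "world_to_cam" (4x4, takes a point from world to camera coordinates). Camera axes: x right, y up, looking along -z (the intrinsics and any distortion apply to the point x, -y, -z); pixel columns grow to the right and rows downward; lengths in mm; the calibration is good to about 2 mm. A picture is of the moment at which its call begins. get_calibration takes no time and is no camera call.
- workorder.close_job(): hands the job in; it is judged then, once.
The state is a dict: "clock": time; "q": joint angles; "qvel": joint speeds; "joint_efforts": joint torques, N m; "position": TCP position; "tool_rot": TCP orientation; "ft_force": force on the tool from outside, world axes, zero at the start; "wrist_torque": the same for the moment, N m; "opening": finger opening in mm; "grasp_force": force on a finger pad.
Only numpy, scipy, OpenCV 4.12 (cv2) and the standard library are available. Lean on these libraries where they do the work, as an engineer would, in place of code of your own. Each camera call takes 0.05 s, during which the arm holds its last target. There are 200 camera calls.

### The job

Take the separator grid out of the rack, lay it flat on the bench and let go, then take it again across its width and lower it, held in the fingers all the way, into the steel corner pocket of the incubator so that it lies flat on the carrier already there. Lower the other slide carrier, slides up, onto the separator in the same way, without dropping it, and let go. Then start the incubator: press the small key fully and let it come up, then press the large key fully, leaving the finished stack and the bottle, tip box, dishes and pen beaker where they are.

Things in the scene. Friction and masses are not known exactly. Their poses are not given: they have to be found in the camera images.
- incubator: White flat-topped incubator, 200 (x) x 220 (y) x 50 mm high, fixed to the bench. Origin: centre of its underside; z up; x is its short, front-to-back axis, its front (-x) faces roughly to the robot.
- pocket (a point): Centre of the pocket floor on the incubator's top, 50 mm above the bench, 30 mm to the -y side of its centre; axes as the incubator's. Pocket 64 mm (x) by 124 mm (y) inside, bounded only by four steel corner angles 34 mm high, 5 mm thick, reaching 21 mm along each long and 14 mm along each short side; between them it is open for fingers.
- lower_carrier: Grey plastic slide carrier 60 (x) x 120 (y) x 10 (z) mm, lying in the pocket from the start, two glass slides let into its top. Origin: centre of its underside, z up.
- rack: Grey plastic rack 112 (x) x 136 (y) mm, fixed to the bench. Floor 8 mm above the bench; slotted cheeks 34 mm high (end walls 36 mm) only at its two y ends, the middle 94 mm open. Three 11 mm wide slots along y, 34 mm apart in x; the middle one holds the separator. Origin: centre of its underside.
- separator: Black plastic separator grid 120 x 60 x 8 mm, the only one: rim 8 mm thick (16 mm wide on the long edges, 10 mm on the short), four thinner cross bars with openings between. Origin: its centre; x: thickness (8 mm), y: length (120 mm), z: width (60 mm). It starts standing on a long edge in the rack's middle slot, z up, top edge 68 mm above the bench. Either face may end up.
- stand: Low aluminium block 34 (x) x 100 (y) x 16 mm high with a thin foot plate, fixed to the bench; the other carrier lies on it, overhanging it 13 mm on both long sides. Origin: centre of its underside.
- upper_carrier: Second slide carrier, the same as the first: grey, 60 (x) x 120 (y) x 10 (z) mm, lying on the stand with slides up, underside 16 mm above the bench. Origin: centre of its underside, z up.
- key_small_top (a point): Centre of the top of the small round grey key (20 mm diameter, in a black collar) on the incubator's top, the one nearer the front (robot) side. Pressed straight down.
- key_small (a joint): Travel of the small key in m: 0 up, 0.006 fully pressed; a spring of 4 N at full travel returns it.
- key_large_top (a point): Centre of the top of the large round grey key (36 mm diameter, in a black collar) on the incubator's top, behind the small key. Pressed straight down.
- key_large (a joint): Travel of the large key in m: 0 up, 0.006 fully pressed; a spring of 4 N at full travel returns it.
- wash_bottle: Bystander: clear bottle with blue cap, 66 mm diameter, 150 mm high. Origin: centre of its underside.
- tip_box: Bystander: grey pipette tip box with clear lid, 85 (x) x 120 (y) x 49 mm. Origin: centre of its underside.
- dishes: Bystander: two stacked clear dishes, 90 mm diameter, 28 mm high. Origin: centre of their underside.
- pen_beaker: Bystander: glass beaker with pens, 72 mm diameter, 131 mm high. Origin: centre of its underside.
Mind the look-alikes: they are no part of the job. Leave any purple look-alike of the lower_carrier alone.

How it is judged (in metres and radians):
On the way, in this order (a step that is already met when the one before it is completed fails the run):
1. the separator lies flat on the bench, let go (height (world z) of separator below 0.008 m and angle between the x axis of separator and the z axis of pocket, either way round below 0.08 rad and contact force between the fingers and separator below 0.1 N), for 0.2 s.
2. the separator has been lowered into the pocket in the fingers, flat and within 5 mm of the lower carrier (x of separator in the frame of pocket between -0.004 and 0.004 m and y of separator in the frame of pocket between -0.004 and 0.004 m and z of separator in the frame of pocket between 0.011 and 0.019 m and angle between the x axis of separator and the z axis of pocket, either way round below 0.05 rad and contact force between the fingers and separator above 0.5 N), for 0.05 s.
3. the second carrier has been lowered onto the separator in the fingers, flat and within 5 mm of it (x of upper_carrier in the frame of pocket between -0.004 and 0.004 m and y of upper_carrier in the frame of pocket between -0.004 and 0.004 m and z of upper_carrier in the frame of pocket between 0.015 and 0.023 m and angle between the z axis of upper_carrier and the z axis of pocket, either way round below 0.05 rad and contact force between the fingers and upper_carrier above 0.5 N), for 0.05 s.
4. with the stack complete and let go, the small key is pressed at least 4.5 mm (x of lower_carrier in the frame of pocket between -0.004 and 0.004 m and y of lower_carrier in the frame of pocket between -0.004 and 0.004 m and z of lower_carrier in the frame of pocket between -0.003 and 0.002 m and angle between the z axis of each of lower_carrier, upper_carrier and the z axis of pocket, either way round below 0.05 rad and x of separator in the frame of pocket between -0.004 and 0.004 m and y of separator in the frame of pocket between -0.004 and 0.004 m and z of separator in the frame of pocket between 0.011 and 0.016 m and angle between the x axis of separator and the z axis of pocket, either way round below 0.05 rad and x of upper_carrier in the frame of pocket between -0.004 and 0.004 m and y of upper_carrier in the frame of pocket between -0.004 and 0.004 m and z of upper_carrier in the frame of pocket between 0.015 and 0.02 m and contact force between the fingers and upper_carrier below 0.1 N and value of joint key_small above 0.0045 m).
5. the small key is up again and the large key is pressed at least 4.5 mm (x of lower_carrier in the frame of pocket between -0.004 and 0.004 m and y of lower_carrier in the frame of pocket between -0.004 and 0.004 m and z of lower_carrier in the frame of pocket between -0.003 and 0.002 m and angle between the z axis of each of lower_carrier, upper_carrier and the z axis of pocket, either way round below 0.05 rad and x of separator in the frame of pocket between -0.004 and 0.004 m and y of separator in the frame of pocket between -0.004 and 0.004 m and z of separator in the frame of pocket between 0.011 and 0.016 m and angle between the x axis of separator and the z axis of pocket, either way round below 0.05 rad and x of upper_carrier in the frame of pocket between -0.004 and 0.004 m and y of upper_carrier in the frame of pocket between -0.004 and 0.004 m and z of upper_carrier in the frame of pocket between 0.015 and 0.02 m and value of joint key_small below 0.0015 m and value of joint key_large above 0.0045 m).
At the end, for the whole second after the job is handed in: In the pocket lie, from below, the lower carrier, the separator and the second carrier (slides up), each within 4 mm of the pocket's centre in x and y, flat within 0.05 rad and resting on the layer below (height within 2 to 3 mm), let go and at rest; both keys are up again (x of lower_carrier in the frame of pocket between -0.004 and 0.004 m and y of lower_carrier in the frame of pocket between -0.004 and 0.004 m and z of lower_carrier in the frame of pocket between -0.003 and 0.002 m and angle between the z axis of each of lower_carrier, upper_carrier and the z axis of pocket, either way round below 0.05 rad and x of separator in the frame of pocket between -0.004 and 0.004 m and y of separator in the frame of pocket between -0.004 and 0.004 m and z of separator in the frame of pocket between 0.011 and 0.016 m and angle between the x axis of separator and the z axis of pocket, either way round below 0.05 rad and x of upper_carrier in the frame of pocket between -0.004 and 0.004 m and y of upper_carrier in the frame of pocket between -0.004 and 0.004 m and z of upper_carrier in the frame of pocket between 0.015 and 0.02 m and angle between upper_carrier's own z axis and vertical below 0.1 rad and linear speed of each of lower_carrier, separator, upper_carrier below 0.02 m/s and contact force between the fingers and separator below 0.1 N and contact force between the fingers and upper_carrier below 0.1 N and contact force between the fingers and lower_carrier below 0.1 N and value of joint each of key_small, key_large below 0.0015 m); the robot touches nothing.
It fails at once if the bottle, tip box, dishes or pen beaker is moved by more than 20 mm (distance of any of wash_bottle, tip_box, dishes, pen_beaker from where it was at the start of the episode above 0.02 m).
It fails at once if a key is pressed before the second carrier lies in the pocket (value of joint any of key_small, key_large above 0.0045 m and distance between upper_carrier and pocket above 0.05 m).
It fails at once if both keys are pressed at once (value of joint each of key_small, key_large above 0.003 m).
It fails at once if the lower carrier is taken out of the pocket (distance of lower_carrier from where it was at the start of the episode above 0.015 m).
It also fails if it takes over 72 s, if anything falls off the work surface, if the arm or the gripper's body presses on something with over 40 N, if the wrist force passes 120 N, or if a joint passes its speed limit or range.

## Working session

There is one attempt and no reset: what is moved stays moved. The work goes in short steps, Python scripts to look and compute and a tool call to move; the robot and the scene stay as the last step left them, time stands still between calls to the robot, and variables do not carry over. Pictures are saved under pics/ and viewed, at most 10 in all, crops included, and the job is handed in when it is done.

Besides the shell and the picture viewer there is one more tool, called after "Emit:" as name(argument=value, ...), one argument or row to a line, values as JSON. apply_moves: Moves the arm, as the interface text tells. Its arguments: {"type":"object","properties":{"plan":{"type":"string"},"hand":{"type":"number"}},"required":["plan"]}

```bash
mkdir -p pics; python3 - <<'E'
from bench import ctrl, eyes
import cv2, numpy as np
for n in ("scene","top"):
    p,d=eyes.camera(n); cv2.imwrite(f"pics/{n}0.png",p[:,:,::-1]); np.savez(f"pics/{n}0.npz",p=p,d=d)
    c=eyes.get_calibration(n); print(n,{k:np.round(v,3).tolist() if hasattr(v,'shape') or isinstance(v,list) else v for k,v in c.items()})
print(ctrl.sense(), ctrl.tips_ahead)
E
```

```text
scene {'mtx': [[484.481, 0.0, 318.705], [0.0, 484.481, 202.319], [0.0, 0.0, 1.0]], 'world_to_cam': [[0.796, 0.606, -0.001, -500.209], [-0.349, 0.46, 0.817, 155.342], [0.495, -0.649, 0.577, -1741.346], [0.0, 0.0, 0.0, 1.0]]}
top {'mtx': [[480.384, 0.0, 320.266], [0.0, 480.384, 194.724], [0.0, 0.0, 1.0]], 'world_to_cam': [[-0.02, -1.0, 0.013, 6.076], [0.986, -0.017, 0.166, -619.531], [-0.165, 0.016, 0.986, -1679.441], [0.0, 0.0, 0.0, 1.0]]}
{'clock': 0.1, 'q': array([-1.34909779e+00,  1.58975421e-01,  1.59813449e+00,  3.07329725e-05,
        1.38619323e+00, -2.10109703e-01]), 'qvel': array([-9.48083601e-04, -1.41684664e-03, -2.00038870e-03, -1.06026751e-03,
       -2.66752421e-06, -1.34820811e-03]), 'joint_efforts': array([-1.35876994e-04, -3.96991074e+01, -3.32336748e+01, -1.71072147e-04,
        4.18519689e-03,  2.87783152e-06]), 'position': array([ 240.51147152, -521.70564595,  244.40717814]), 'tool_rot': array([-3.13992609e+00, -3.86287207e-04,  4.31802249e-01]), 'ft_force': array([ 0.44602925,  0.16186942, -0.33740136]), 'wrist_torque': array([ 0.01277988,  0.08291373, -0.03242105]), 'grasp_force': 0.0, 'opening': 85.33216589968994} 14.0
```

View pics/top0.png

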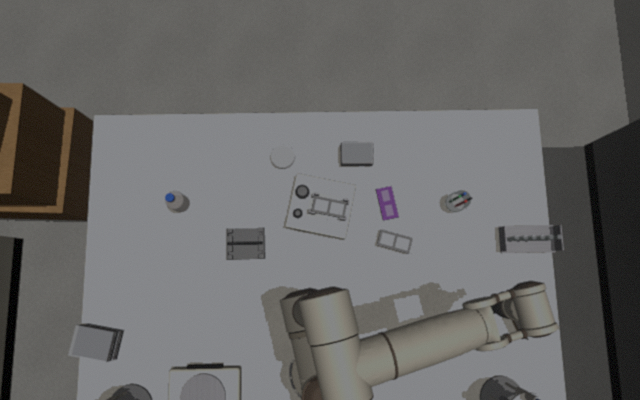

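View pics/scene0.png

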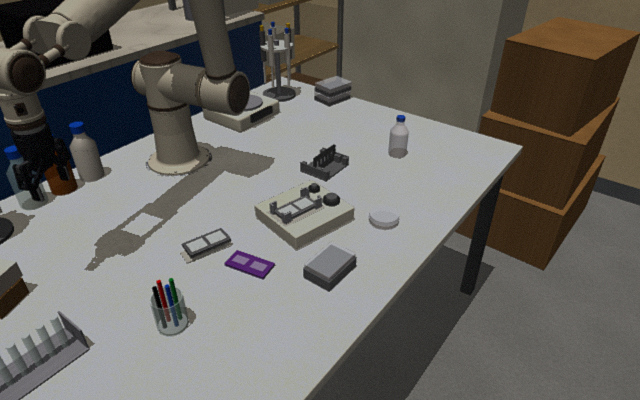

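The top view shows the incubator at about (320,207), with its keys at (302,191) and (297,213). The rack holding the black separator is at (246,243). There are two carriers outside the pocket: a grey one at (394,241) on its stand, and a purple one at (387,203), which is the look-alike. The scene view agrees, with grey at (207,243) and purple at (250,263). The bystanders are the bottle, dishes, tip box and pen beaker.

```bash
cat > h.py <<'E'
import numpy as np, cv2
from bench import ctrl, eyes
def cal(n):
    c=eyes.get_calibration(n); return np.array(c["mtx"]),np.array(c["world_to_cam"])
def ray(n,uv):
    K,T=cal(n); uv=np.atleast_2d(uv).astype(float)
    a=np.c_[(uv[:,0]-K[0,2])/K[0,0],-(uv[:,1]-K[1,2])/K[1,1],-np.ones(len(uv))]
    return -T[:3,:3].T@T[:3,3], a@T[:3,:3]
def plane(n,uv,z):
    o,d=ray(n,uv); return o+d*((z-o[2])/d[:,2])[:,None]
def proj(n,P):
    K,T=cal(n); q=np.atleast_2d(P)@T[:3,:3].T+T[:3,3]; return np.c_[K[0,0]*q[:,0]/-q[:,2]+K[0,2],K[1,1]*-q[:,1]/-q[:,2]+K[1,2]]
def shot(n):
    p,d=eyes.camera(n); return p,d
E
python3 - <<'E'
import cv2,numpy as np
p=np.load("pics/top0.npz")["p"]
c=cv2.resize(p[165:275,215:425],None,fx=3.8,fy=3.8,interpolation=cv2.INTER_CUBIC)
s=np.load("pics/scene0.npz")["p"]
c2=cv2.resize(s[140:285,175:385],None,fx=3.8,fy=3.8,interpolation=cv2.INTER_CUBIC)
f=lambda c:(np.clip(c/255.,0,1)**.6*255).astype('u1')[:,:,::-1]
cv2.imwrite("pics/c1.png",f(c)); cv2.imwrite("pics/c2.png",f(c2)); print(c.shape,c2.shape)
E
```

```text
(418, 798, 3) (551, 798, 3)
```

View pics/c1.png

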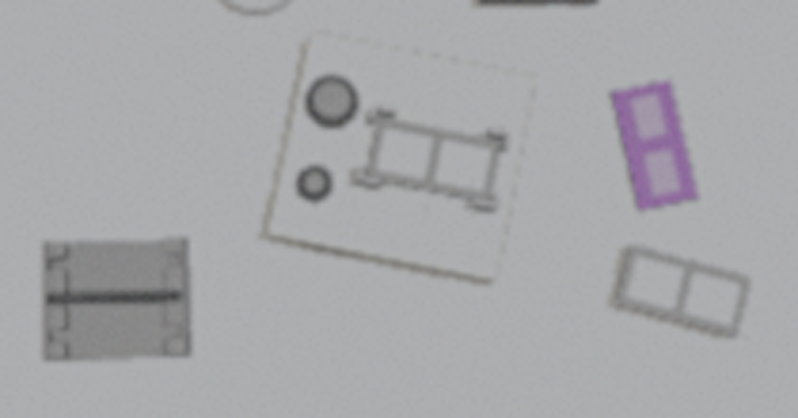

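View pics/c2.png

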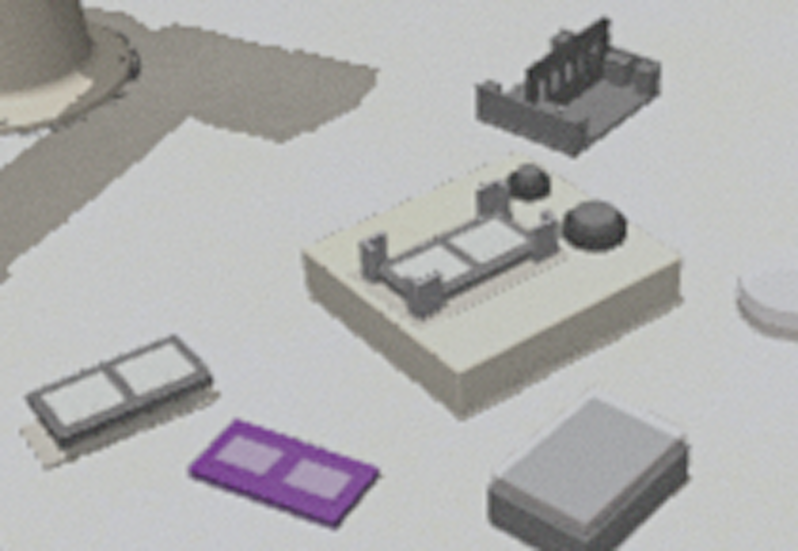

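Zoomed crops: the grey carrier at top-view (394,241) is overhanging its stand with a shadow beneath, so it is the upper carrier. The purple one at (387,203) lies flat, so it is the look-alike to leave alone. The black separator stands at (246,243) in the middle slot. The pocket's corner angles and both round keys are clearly visible.

```bash
cat > meas.py <<'E'
from h import *
def wmap(n,d):
    v,u=np.mgrid[0:400,0:640]; o,r=ray(n,np.c_[u.ravel(),v.ravel()])
    return (o+r*d.ravel()[:,None]).reshape(400,640,3)
def rect(P):
    (c,s,a)=cv2.minAreaRect(P[:,:2].astype('f4')); return np.round(c,1),np.round(s,1),round(a,1)
def grow(p,u0,v0,u1,v1,thr,dark=True,k=4):
    g=cv2.cvtColor(p,cv2.COLOR_RGB2GRAY)[v0:v1,u0:u1]
    g=cv2.GaussianBlur(cv2.resize(g,None,fx=k,fy=k,interpolation=cv2.INTER_CUBIC),(0,0),2)
    m=((g<thr) if dark else (g>thr)).astype('u1')
    cs,_=cv2.findContours(m,cv2.RETR_EXTERNAL,cv2.CHAIN_APPROX_NONE)
    c=max(cs,key=cv2.contourArea)[:,0,:]
    return g,(c+.5)/k-.5+[u0,v0]
E
python3 - <<'E'
from meas import *
for n in ("top","scene"):
    z=np.load(f"pics/{n}0.npz"); W=wmap(n,z["d"]); 
    bench=W[...,2][(np.abs(W[...,0]-500)<400)&(np.abs(W[...,1])<400)]
    print(n,"bench",np.median(bench),(bench<10).mean(), np.std(bench[np.abs(bench)<8]))
    # incubator top
    m=(np.abs(W[...,2]-50)<4)&(abs(W[...,1])<250)&(W[...,0]>300)
    k,l,st,cc=cv2.connectedComponentsWithStats(m.astype('u1'))
    for i in range(1,k):
        if st[i,4]>100:
            P=W[l==i]; print("z50",st[i],rect(P),np.median(P[:,2]).round(1))
z=np.load("pics/top0.npz");p=z["p"]
W=wmap("top",z["d"])
for nm,b,zz in (("carrier",(370,225,418,258),26),("sepline",(224,238,270,250),68),("rack",(220,222,272,265),36)):
    g=cv2.cvtColor(p,cv2.COLOR_RGB2GRAY)[b[1]:b[3],b[0]:b[2]]; print(nm,np.percentile(g,[1,10,50,90,99]))
    for thr in ((130,145,155) if nm!="sepline" else (50,60,70)):
        _,c=grow(p,*b,thr); print(thr,rect(plane("top",c,zz)), cv2.minAreaRect(c.astype('f4')))
for nm,(u,v) in (("L",(302,191)),("S",(297,213)),("pocket",(328,206))):
    print(nm,W[v-1:v+2,u-1:u+2].reshape(-1,3).round(1).tolist()[4], W[v-3:v+4,u-3:u+4,2].round(0).max())
E
```

```text
top bench 3.7207946933913263 0.6362627099229915 3.698510576846741
z50 [342 142  31  21 428] (array([ 776.4, -143.5]), array([111.1,  77.3]), 88.9) 49.7
z50 [ 286  173   69   66 1700] (array([582.2,  -5.9]), array([219.1, 201.3]), 77.9) 50.1
scene bench 0.05296538129186956 0.7238584595825829 2.0672680493922595
z50 [ 255  180   99   59 1867] (array([580.1,  -9.2]), array([222.8, 203.6]), 77.2) 49.2
z50 [305 242  50  36 879] (array([ 775.4, -146.5]), array([ 82.1, 116.1]), 0.1) 48.4
carrier [ 85.  98. 134. 136. 137.]
130 (array([ 448.8, -265.7]), array([135.8,  72.5]), 73.6) ((393.3503112792969, 241.40252685546875), (38.07670211791992, 20.023948669433594), 15.350136756896973)
145 (array([ 450.3, -267.3]), array([175.6, 117.9]), 88.9) ((393.5, 241.0), (32.75, 47.75), 90.0)
155 (array([ 450.3, -267.3]), array([175.6, 117.9]), 88.9) ((393.5, 241.0), (32.75, 47.75), 90.0)
sepline [ 32.  45.  88. 133. 136.]
50 (array([450.1, 263.9]), array([118.9,   9.6]), 88.9) ((244.375, 243.0), (2.75, 34.0), 90.0)
60 (array([450.5, 263.5]), array([123.2,  14. ]), 88.9) ((244.5, 242.875), (4.0, 35.25), 90.0)
70 (array([443.5, 263.5]), array([126. ,  40.8]), 82.5) ((244.5137939453125, 241.21783447265625), (11.646157264709473, 36.057796478271484), 79.5625228881836)
rack [ 37.  75.  93. 135. 137.]
130 (array([451.2, 265.6]), array([120. , 146.5]), 0.7) ((245.0226287841797, 243.39813232421875), (33.69993591308594, 41.690494537353516), 88.25104522705078)
145 (array([452.7, 265.1]), array([188.1, 152.3]), 88.9) ((245.5, 243.0), (42.75, 51.75), 90.0)
155 (array([452.7, 265.1]), array([188.1, 152.3]), 88.9) ((245.5, 243.0), (42.75, 51.75), 90.0)
L [630.6, 59.6, 72.5] 79.0
S [552.2, 78.4, 71.2] 79.0
pocket [577.3, -32.3, 56.5] 68.0
```

```bash
cat >> meas.py <<'E'
def avg(n,k=6):
    F=[eyes.camera(n) for _ in range(k)]
    return np.mean([f[0] for f in F],0).astype('f4'),np.median([f[1] for f in F],0)
def mom(P):
    """centroid, long-axis direction (deg), extents of a world polygon"""
    m=cv2.moments(P[:,:2].astype('f4').reshape(-1,1,2)); c=np.array([m['m10'],m['m01']])/m['m00']
    C=np.array([[m['mu20'],m['mu11']],[m['mu11'],m['mu02']]])/m['m00']; w,v=np.linalg.eigh(C)
    return c.round(1),round(np.degrees(np.arctan2(v[1,1],v[0,1]))%180,1),np.sqrt(12*abs(w)).round(1)
def dmask(n,W,lo,hi,b,zz,k=4):
    u0,v0,u1,v1=b; m=((W[v0:v1,u0:u1,2]>lo)&(W[v0:v1,u0:u1,2]<hi)).astype('f4')
    m=cv2.GaussianBlur(cv2.resize(m,None,fx=k,fy=k,interpolation=cv2.INTER_LINEAR),(0,0),2)>.5
    c=max(cv2.findContours(m.astype('u1'),cv2.RETR_EXTERNAL,cv2.CHAIN_APPROX_NONE)[0],key=cv2.contourArea)[:,0]
    return mom(plane(n,(c+.5)/k-.5+[u0,v0],zz))
E
python3 - <<'E'
from meas import *
B={"top":{"inc":(280,168,362,244),"car":(370,225,418,258),"rack":(218,220,274,266)},"scene":{"inc":(245,175,365,250),"car":(176,222,240,264),"rack":(294,140,355,185)}}
for n in ("top","scene"):
    p,d=avg(n); np.savez(f"pics/{n}1.npz",p=p,d=d); W=wmap(n,d)
    print(n,"cam",ray(n,(0,0))[0].round(0))
    for lo in (40,45): print("inc",lo,dmask(n,W,lo,200,B[n]["inc"],50))
    for lo in (14,20): print("car",lo,dmask(n,W,lo,200,B[n]["car"],26))
    print("rack",dmask(n,W,4,200,B[n]["rack"],20))
    g=cv2.cvtColor(p,cv2.COLOR_RGB2GRAY)
    def dark(b,t,zz,k=4):
        u0,v0,u1,v1=b; q=cv2.resize(g[v0:v1,u0:u1],None,fx=k,fy=k,interpolation=cv2.INTER_CUBIC)
        cs=cv2.findContours((q<t).astype('u1'),cv2.RETR_EXTERNAL,cv2.CHAIN_APPROX_NONE)[0]
        c=max(cs,key=cv2.contourArea)[:,0]; P=plane(n,(c+.5)/k-.5+[u0,v0],zz); return mom(P),rect(P)
    if n=="top":
        for t in (115,122): print("car dark",t,dark(B[n]["car"],t,26))
        for t in (45,52,60): print("sep",t,dark((224,236,270,250),t,68))
        print("L",dark((292,182,312,202),90,70)); print("S",dark((289,205,305,221),90,70))
        for t in (115,122): print("low",t,dark((308,190,352,222),t,60))
        print(W[191,300:305,2].round(0),W[213,295:300,2].round(0))
    else:
        print("L",np.round(W[188:202,325:339,2],0).max())
E
```

```text
top cam [ 333.   22. 1759.]
inc 40 (array([581.7,  -5.9]), np.float64(76.8), array([199.1, 218.6]))
inc 45 (array([582. ,  -5.9]), np.float64(77.4), array([198.5, 218.4]))
car 14 (array([ 450.1, -270.4]), np.float64(73.4), array([ 59.9, 120. ]))
car 20 (array([ 450.3, -270.6]), np.float64(73.4), array([ 59.5, 119.8]))
rack (array([453.2, 266.7]), np.float64(91.3), array([111.4, 136.6]))
car dark 115 ((array([ 448.7, -266.1]), np.float64(73.8), array([ 63.1, 124.8])), (array([ 448.6, -266. ]), array([128.2,  66.3]), 73.3))
car dark 122 ((array([ 448.7, -266.1]), np.float64(73.9), array([ 65.2, 127. ])), (array([ 448.7, -265.9]), array([130.7,  68.6]), 73.3))
sep 45 ((array([450.3, 264.6]), np.float64(89.9), array([  5.9, 116.2])), (array([450.5, 263.5]), array([119.7,   7.9]), 89.5))
sep 52 ((array([450.5, 264.4]), np.float64(90.0), array([  7.9, 119.8])), (array([451.8, 263.5]), array([ 12.2, 121.5]), 0.6))
sep 60 ((array([450.6, 264.4]), np.float64(90.0), array([ 10. , 121.8])), (array([451.9, 263. ]), array([ 15.7, 124.1]), 0.7))
L ((array([629.8,  60.2]), np.float64(24.2), array([
[... 188 characters left out ...]
ow 115 ((array([574.1, -33. ]), np.float64(77.4), array([ 71.3, 134.9])), (array([574.4, -32.1]), array([139.4,  81.2]), 77.5))
low 122 ((array([574.2, -33.3]), np.float64(77.0), array([ 73.5, 137.3])), (array([574.7, -32.5]), array([142.3,  83.5]), 77.3))
[73. 72. 69. 76. 73.] [73. 74. 74. 74. 75.]
scene cam [1315. -899.  877.]
inc 40 (array([584.3, -13.5]), np.float64(78.8), array([204.4, 223.3]))
inc 45 (array([582.4, -11.2]), np.float64(77.6), array([199.9, 219.8]))
car 14 (array([ 452.7, -276. ]), np.float64(74.7), array([ 68.8, 121.1]))
car 20 (array([ 450.8, -274.8]), np.float64(74.2), array([ 64.6, 120.6]))
rack (array([453.5, 269.2]), np.float64(103.2), array([122.6, 187.2]))
L 73.0
```

```bash
cat >> h.py <<'E'
def pose():
    s=ctrl.sense(); return np.array(s["position"]),np.degrees(s["tool_rot"][2]),s
def plan(wps,start=None):
    """wps: (x,y,z,yaw_deg,rows); prints rows for the moves, in the tool's axes (tool down)"""
    if start is None: p,y,_=pose()
    else: p,y=np.array(start[:3],float),start[3]
    out=[]
    for x,yy,z,a,n in wps:
        t=np.array([x,yy,z],float)
        for i in range(n):
            c,s=np.cos(np.radians(y)),np.sin(np.radians(y)); d=(t-p)/(n-i)
            r=np.round([(c*d[0]+s*d[1])/10,(s*d[0]-c*d[1])/10,-d[2]/10],2)
            th=np.round(((y-a+180)%360-180)/(n-i),1); r=r+0.; th=th+0.
            p=p+10*np.array([c*r[0]+s*r[1],s*r[0]-c*r[1],-r[2]]); y-=th
            if np.linalg.norm(r)>4.17 or abs(th)>7.16: print("!fast",r,th)
            out.append("%g %g %g %g"%(*r,th))
    while len(out)%8: out.append("0 0 0 0")
    for i in range(0,len(out),8): print("; ".join(out[i:i+8]))
    print("end",p.round(1),round(y,1))
E
python3 -c "
from h import *
plan([(450.5,264.4,165,90,24)])"
```

```text
2.17 -2.61 0.33 -2.7; 2.29 -2.51 0.33 -2.7; 2.4 -2.4 0.34 -2.7; 2.51 -2.28 0.33 -2.7; 2.62 -2.16 0.34 -2.7; 2.72 -2.03 0.33 -2.7; 2.81 -1.9 0.34 -2.7; 2.89 -1.77 0.33 -2.7
2.97 -1.63 0.34 -2.7; 3.05 -1.49 0.33 -2.7; 3.11 -1.34 0.34 -2.7; 3.18 -1.19 0.33 -2.7; 3.23 -1.04 0.34 -2.7; 3.27 -0.89 0.33 -2.7; 3.31 -0.74 0.34 -2.7; 3.34 -0.58 0.33 -2.8
3.37 -0.41 0.34 -2.7; 3.38 -0.26 0.33 -2.8; 3.39 -0.09 0.34 -2.7; 3.39 0.07 0.33 -2.8; 3.39 0.24 0.34 -2.7; 3.37 0.39 0.33 -2.8; 3.35 0.56 0.34 -2.7; 3.31 0.71 0.33 -2.8
end [450.5 264.4 165. ] 90.0
```

Emit:
apply_moves(
  plan="2.2 -2.6 0.3 -2.7; 2.3 -2.5 0.3 -2.7; 2.4 -2.4 0.3 -2.7; 2.5 -2.3 0.3 -2.7; 2.6 -2.2 0.4 -2.7; 2.7 -2 0.3 -2.7; 2.8 -1.9 0.4 -2.7; 2.9 -1.8 0.3 -2.7",
  hand=8.5,
)

```text
clock: 1.37
position: [310.4, -258.2, 219.1]
tool_rot: [3.141, -0.0, 0.811]
ft_force: [0.5, 0.2, -0.1]
opening: 85.0
grasp_force: 0.0
```

Emit:
apply_moves(
  plan="3 -1.6 0.3 -2.7; 3 -1.5 0.3 -2.7; 3.1 -1.3 0.4 -2.7; 3.2 -1.2 0.3 -2.7; 3.2 -1 0.3 -2.7; 3.3 -0.9 0.3 -2.7; 3.3 -0.7 0.4 -2.7; 3.3 -0.6 0.3 -2.8",
)

```text
clock: 2.03
position: [381.0, 2.9, 193.4]
tool_rot: [3.14, -0.0, 1.19]
ft_force: [0.9, -0.5, 0.7]
opening: 85.1
grasp_force: 0.0
```

Emit:
apply_moves(
  plan="3.4 -0.4 0.3 -2.7; 3.4 -0.3 0.3 -2.8; 3.4 -0.1 0.3 -2.7; 3.4 0.1 0.3 -2.8; 3.4 0.2 0.3 -2.7; 3.4 0.4 0.3 -2.8; 3.3 0.6 0.3 -2.7; 3.3 0.7 0.3 -2.8",
)

```text
clock: 2.7
position: [451.0, 265.9, 169.2]
tool_rot: [3.141, -0.0, 1.574]
ft_force: [1.6, 0.2, 0.4]
opening: 85.2
grasp_force: 0.0
```

```bash
python3 -c "
from h import *
p,y,s=pose(); print(p,y,s['clock'],s['q'].round(3))
plan([(450.5,264.4,55,90,8)])"
```

```text
[451.04092479 265.9184366  169.16417915] 90.20297698106344 2.7 [ 0.302  0.098  1.82  -0.     1.224  0.298]
-0.02 -0.01 1.43 0; -0.02 -0.01 1.43 0; -0.02 -0.01 1.43 0; -0.02 0 1.43 0; -0.02 -0.01 1.42 0.1; -0.02 0 1.43 0; -0.02 -0.01 1.42 0.1; -0.01 0 1.43 0
end [450.5 264.4  55. ] 90.0
```

Emit:
apply_moves(
  plan="-0.1 0 1.4 0; 0 0 1.4 0; 0 0 1.4 0; 0 0 1.5 0; 0 0 1.5 0; 0 0 1.4 0; 0 0 1.4 0; 0 0 1.4 0",
)

```text
clock: 3.37
position: [450.9, 263.1, 54.8]
tool_rot: [3.141, -0.0, 1.572]
ft_force: [-0.4, 0.5, 1.0]
opening: 84.6
grasp_force: 0.0
```

Emit:
apply_moves(
  plan="0 0 0 0; 0 0 0 0; 0 0 0 0; 0 0 0 0; 0 0 0 0; 0 0 0 0; 0 0 0 0; 0 0 0 0",
  hand=0,
)

```text
clock: 4.03
position: [451.5, 263.3, 56.2]
tool_rot: [3.14, -0.0, 1.572]
ft_force: [-0.2, 0.3, 5.5]
opening: 7.0
grasp_force: 59.4
```

```bash
python3 -c "
from h import *
p,y,s=pose()
plan([(p[0],p[1],135,90,4),(405,30,110,77.3,8),(405,30,60,77.3,4)])"
```

```text
0 0 -1.97 0; 0 0 -1.97 0; 0 0 -1.97 0; 0 0 -1.97 0; -2.92 -0.58 0.31 1.6; -2.93 -0.5 0.31 1.6; -2.94 -0.42 0.31 1.6; -2.95 -0.34 0.31 1.6
-2.96 -0.26 0.31 1.6; -2.97 -0.17 0.32 1.6; -2.97 -0.09 0.31 1.6; -2.98 -0.01 0.32 1.5; 0 0 1.25 0; 0 0 1.25 0; 0 0 1.25 0; 0 0 1.25 0
end [405.  30.  60.] 77.3
```

Emit:
apply_moves(
  plan="0 0 -2 0; 0 0 -2 0; 0 0 -2 0; 0 0 -2 0; -2.9 -0.6 0.3 1.6; -2.9 -0.5 0.3 1.6; -2.9 -0.4 0.3 1.6; -3 -0.3 0.3 1.6",
)

```text
clock: 4.7
position: [427.2, 145.8, 123.0]
tool_rot: [-3.141, 0.0, 1.459]
ft_force: [0.8, -0.6, -0.4]
opening: 6.8
grasp_force: 59.1
```

Emit:
apply_moves(
  plan="-3 -0.3 0.3 1.6; -3 -0.2 0.3 1.6; -3 -0.1 0.3 1.6; -3 0 0.3 1.5; 0 0 1.3 0; 0 0 1.3 0; 0 0 1.2 0; 0 0 0.9 0",
)

```text
clock: 5.37
position: [403.0, 28.9, 63.2]
tool_rot: [-3.14, -0.0, 1.349]
ft_force: [0.1, -0.6, -0.9]
opening: 6.8
grasp_force: 59.0
```

```bash
python3 -c "
from h import *
p,y,s=pose();print(p,y,s['ft_force'],s['opening'],s['clock'])
import cv2
p,d=eyes.camera('scene'); cv2.imwrite('pics/s2.png',cv2.resize(p[90:260,150:400,::-1],None,fx=2.4,fy=2.4))"
```

```text
[402.97029844  28.91667677  63.15065692] 77.29710853243958 [ 0.0594476  -0.59701844 -0.86885911] 6.829173867213161 5.3667
```

View pics/s2.png

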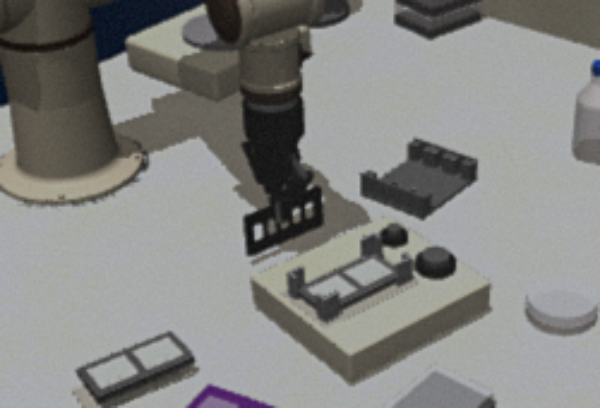

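The picture shows the rack empty and the separator held upright at crop (285,220), just above the bench in front of the incubator.

Emit:
apply_moves(
  plan="0 0 0.4 0; 0 0 0.4 0; 0 0 0.3 0; 0 0 0.2 0; 0 0 0.1 0; 0 0 0.1 0; 0 0 0 0; 0 0 0 0",
)

```text
clock: 6.08
position: [403.9, 29.0, 49.4]
tool_rot: [3.141, 0.0, 1.35]
ft_force: [-0.0, -0.3, -1.8]
opening: 6.9
grasp_force: 59.0
```

Emit:
apply_moves(
  plan="0 0 0.05 0; 0 0 0.05 0; 0 0 0.05 0; 0 0 0.05 0; 0 0 0 0; 0 0 0 0; 0 0 0 0; 0 0 0 0",
)

```text
clock: 6.75
position: [404.2, 28.9, 48.1]
tool_rot: [3.141, 0.0, 1.35]
ft_force: [-2.9, 1.1, 7.6]
opening: 6.9
grasp_force: 60.3
```

Emit:
apply_moves(
  plan="0 0 0 0; 0 0 0 0; 0 0 0 0; 0 0 0 0; 0 0 0 0; 0 0 0 0; 0 0 -0.2 0; 0 0 -0.2 0",
  hand=8.5,
)

```text
clock: 7.42
position: [403.7, 29.0, 51.3]
tool_rot: [-3.141, 0.0, 1.35]
ft_force: [-0.5, 0.2, -0.5]
opening: 85.7
grasp_force: 0.0
```

Emit:
apply_moves(
  plan="0 -1 0 0; 0 -1 0 0; 0 -1 0 0; 0 -0.8 0 0; 0 -0.8 0 0; 0 -0.8 0 0; 0 -0.6 0 0; 0 -0.4 0 0",
)

```text
clock: 8.08
position: [340.6, 43.2, 51.3]
tool_rot: [-3.141, -0.0, 1.35]
ft_force: [0.4, 0.0, -0.8]
opening: 85.0
grasp_force: 0.0
```

```bash
python3 -c "
from h import *
p,y,s=pose();print(p,y,s['ft_force'],s['opening'],s['clock'])
import cv2
p,d=eyes.camera('scene'); cv2.imwrite('pics/s3.png',cv2.resize(p[90:260,150:400,::-1],None,fx=2.4,fy=2.4))"
```

```text
[340.61495434  43.22780649  51.25188667] 77.34173450105874 [ 0.35131482  0.0419319  -0.78611499] 84.985187491542 8.0833
```

View pics/s3.png

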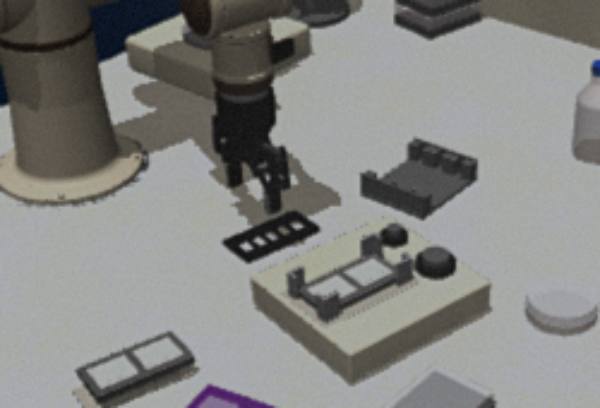

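The separator now lies flat on the bench at crop (272,235), clear of the fingers.

Emit:
apply_moves(
  plan="0 -1 -1 0; 0 -1 -1 0; 0 -1 -1 0; 0 -1 -1 0; 0 0 -1 0; 0 0 -1 0; 0 0 0 0; 0 0 0 0",
)

```text
clock: 8.8
position: [303.0, 51.6, 111.7]
tool_rot: [3.14, 0.0, 1.35]
ft_force: [-0.6, 0.0, -0.7]
opening: 84.9
grasp_force: 0.0
```

```bash
cat > sep.py <<'E'
from meas import *
import sys
def sep(n,b,t,zz,k=4):
    p,d=avg(n,4); g=cv2.cvtColor(p,cv2.COLOR_RGB2GRAY); u0,v0,u1,v1=b
    q=cv2.resize(g[v0:v1,u0:u1],None,fx=k,fy=k,interpolation=cv2.INTER_CUBIC)
    c=max(cv2.findContours((q<t).astype('u1'),cv2.RETR_EXTERNAL,cv2.CHAIN_APPROX_NONE)[0],key=cv2.contourArea)[:,0]
    P=plane(n,(c+.5)/k-.5+[u0,v0],zz); return mom(P),rect(P),p,d
if __name__=="__main__":
    P,y,s=pose(); print(P,y,s["clock"],proj("top",(400,35,8)),proj("scene",(400,35,8)))
    m,r,p,d=sep("scene",(235,172,292,205),75,8); print("scene",m,r)
    u,v=proj("top",(385,35,8))[0].astype(int)
    for t in (70,85): m,r,p,d=sep("top",(u-32,v-20,u+32,v+20),t,8); print("top",m,r)
    W=wmap("top",d); print(dmask("top",W,4,30,(u-32,v-20,u+32,v+20),8))
    cv2.imwrite("pics/t3.png",cv2.resize(p[v-50:v+50,u-70:u+70,::-1],None,fx=5,fy=5))
E
python3 sep.py
```

```text
[302.96108692  51.60439187 111.70383356] 77.33339024019504 8.8 [[310.10592643 256.78024005]] [[268.81811397 190.36127898]]
scene (array([374.3,  34.7]), np.float64(78.8), array([ 65.1, 120.8])) (array([373.5,  34.7]), array([123.,  70.]), 77.6)
top (array([371.9,  41.3]), np.float64(77.2), array([ 56.4, 116.8])) (array([371.2,  41.6]), array([117.2,  58.5]), 77.4)
top (array([370. ,  42.1]), np.float64(78.4), array([ 62.2, 119.7])) (array([370. ,  48.3]), array([138.2,  78.5]), 85.6)
(array([376.5,  39.5]), np.float64(77.4), array([ 60.8, 136.7]))[ WARN:0@7.837] global loadsave.cpp:1063 imwrite_ Unsupported depth image for selected encoder is fallbacked to CV_8U.
```

View pics/t3.png

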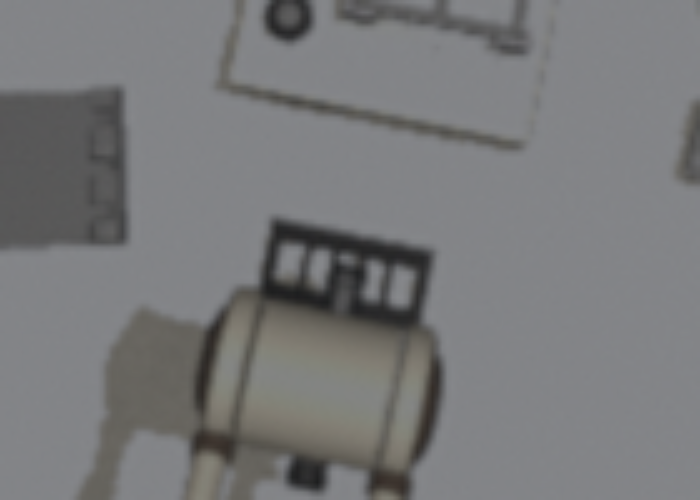

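The top view shows the separator flat with its near edge partly hidden by the wrist. Its visible far edge runs from about (272,222) to (432,255) in the crop.

```bash
python3 -c "
from h import *
plan([(372.5,38,60,77.4,5),(372.5,38,22,77.4,3)])"
```

```text
0.04 1.43 1.02 0; 0.04 1.43 1.03 0; 0.04 1.43 1.02 0; 0.04 1.43 1.03 0; 0.03 1.43 1.02 -0.1; 0 0 1.27 0; 0 0 1.27 0; 0 0 1.26 0
end [372.5  38.   22. ] 77.4
```

Emit:
apply_moves(
  plan="0 1.4 0.5 0; 0 1.4 0.5 0; 0 1.4 0.5 0; 0 1.5 1 0; 0 1.5 1.5 0; 0 0 1.5 0; 0 0 1.5 0; 0 0 1.5 0",
  hand=7.0,
)

```text
clock: 10.07
position: [372.8, 35.9, 25.6]
tool_rot: [3.142, -0.0, 1.35]
ft_force: [0.4, -0.4, -0.1]
opening: 70.2
grasp_force: 0.0
```

Emit:
apply_moves(
  plan="0 0 0.4 0; 0 0 0.3 0; 0 0 0.2 0; 0 0 0.1 0; 0 0 0.1 0; 0 0 0 0; 0 0 0 0; 0 0 0 0",
)

```text
clock: 10.73
position: [372.9, 36.0, 15.7]
tool_rot: [3.141, -0.0, 1.35]
ft_force: [-0.0, 0.6, -0.4]
opening: 70.1
grasp_force: 0.0
```

Emit:
apply_moves(
  plan="0 0 0.2 0; 0 0 0.2 0; 0 0 0.1 0; 0 0 0.1 0; 0 0 0 0; 0 0 0 0; 0 0 0 0; 0 0 0 0",
)

```text
clock: 11.4
position: [372.6, 36.0, 9.4]
tool_rot: [3.141, 0.0, 1.35]
ft_force: [0.4, -0.2, 0.4]
opening: 70.1
grasp_force: 0.0
```

Emit:
apply_moves(
  plan="0 0 0.1 0; 0 0 0.1 0; 0 0 0.1 0; 0 0 0 0; 0 0 0 0; 0 0 0 0; 0 0 0 0; 0 0 0 0",
)

```text
clock: 12.07
position: [372.6, 36.0, 6.3]
tool_rot: [3.142, -0.0, 1.35]
ft_force: [0.0, 0.3, 1.0]
opening: 70.1
grasp_force: 0.4
```

Emit:
apply_moves(
  plan="0 0 -0.1 0; 0 0 0 0; 0 0 0 0; 0 0 0 0; 0 0 0 0; 0 0 0 0; 0 0 0 0; 0 0 0 0",
  hand=0,
)

```text
clock: 12.73
position: [374.7, 35.6, 9.4]
tool_rot: [3.139, 0.0, 1.35]
ft_force: [-3.0, 0.3, 21.2]
opening: 58.1
grasp_force: 71.3
```

```bash
python3 -c "
from h import *
p,y,s=pose()
plan([(p[0],p[1],129,77.3,8),(575,-37,129,77.3,8)])"
```

```text
0 0 -1.49 0; 0 0 -1.5 0; 0 0 -1.49 0; 0 0 -1.5 0; 0 0 -1.49 0; 0 0 -1.5 0; 0 0 -1.49 0; 0 0 -1.5 0
-0.34 2.64 0 0; -0.34 2.64 0 0; -0.34 2.64 0 0; -0.33 2.64 0 0; -0.34 2.64 0 0; -0.33 2.64 0 0; -0.34 2.65 0 0; -0.33 2.64 0 0
end [575. -37. 129.] 77.3
```

Emit:
apply_moves(
  plan="0 0 -0.3 0; 0 0 -1 0; 0 0 -1.7 0; 0 0 -1.8 0; 0 0 -1.8 0; 0 0 -1.8 0; 0 0 -1.8 0; 0 0 -1.7 0",
)

```text
clock: 13.4
position: [372.1, 36.1, 126.9]
tool_rot: [-3.141, -0.0, 1.35]
ft_force: [0.6, 0.1, -1.9]
opening: 57.9
grasp_force: 64.3
```

Emit:
apply_moves(
  plan="-0.3 2.6 0 0; -0.3 2.6 0 0; -0.4 2.7 0 0; -0.3 2.6 0 0; -0.3 2.6 0 0; -0.4 2.7 0 0; -0.3 2.7 0 0; -0.3 2.7 0 0",
)

```text
clock: 14.07
position: [574.3, -36.2, 125.3]
tool_rot: [-3.14, -0.0, 1.35]
ft_force: [0.7, -0.2, -1.0]
opening: 57.9
grasp_force: 64.4
```

Emit:
apply_moves(
  plan="0 0 0 0; 0 0 0 0; 0 0 0 0; 0 0 0 0; 0 0 0 0; 0 0 0 0; 0 0 0 0; 0 0 0 0",
)

```text
clock: 14.73
position: [573.5, -35.7, 126.5]
tool_rot: [3.141, 0.0, 1.35]
ft_force: [0.0, -0.7, -0.5]
opening: 57.8
grasp_force: 64.5
```

```bash
python3 - <<'E'
from meas import *
P,y,s=pose(); print(P,y,s["clock"],s["opening"],s["grasp_force"],s["ft_force"])
o=[]
for n in ("top","scene"):
    p,d=avg(n,5); np.savez(f"pics/{n}2.npz",p=p,d=d)
    u,v=proj(n,(575,-37,100))[0].astype(int); print(u,v)
    c=p[v-45:v+45,u-65:u+65]; o.append(cv2.resize(c,None,fx=6,fy=6,interpolation=cv2.INTER_CUBIC)[:,:,::-1])
o=np.clip(np.vstack(o)/255,0,1)**.6*255
cv2.imwrite("pics/hold.png",cv2.resize(o.astype('u1'),(433,600)) if False else o[::2,::2].astype('u1'))
E
```

```text
[573.53080672 -35.6745595  126.49081706] 77.34737185218935 14.7333 57.84565073414723 64.51095700263977 [ 0.0274209  -0.74247393 -0.46813346]
329 204
295 195
```

View pics/hold.png

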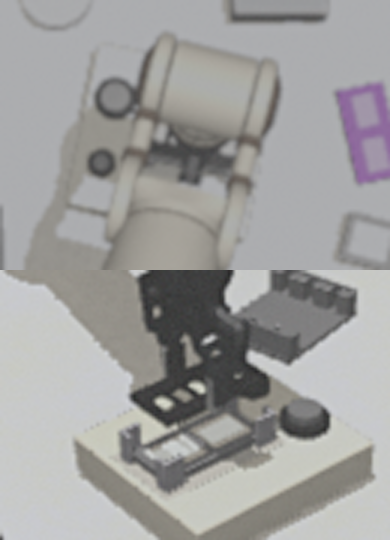

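Top part of the picture: the wrist hides the separator from above. In the scene part, the separator is level at (180,390) over the pocket. Its -y end and its +x edge are both visible, so I can measure it against the incubator in this same view.

```bash
python3 - <<'E'
from meas import *
P,y,s=pose(); z=np.load("pics/scene2.npz"); p,d=z["p"],z["d"]
g=cv2.cvtColor(p,cv2.COLOR_RGB2GRAY); a=np.radians(77.4-90); ex=np.array([np.cos(a),np.sin(a)]); ey=np.array([-ex[1],ex[0]])
u0,v0,u1,v1=255,160,320,215;k=4
q=cv2.resize(g[v0:v1,u0:u1],None,fx=k,fy=k,interpolation=cv2.INTER_CUBIC)
for t in (50,60,70):
    c=max(cv2.findContours((q<t).astype('u1'),cv2.RETR_EXTERNAL,cv2.CHAIN_APPROX_NONE)[0],key=cv2.contourArea)[:,0]
    uv=(c+.5)/k-.5+[u0,v0]
    for zz in (117,):
        Q=plane("scene",uv,zz)[:,:2]-P[:2]; X=Q@ex; Y=Q@ey
        e=Y[(X>-18)&(X<22)&(Y<-40)&(Y>-85)]; f=X[(Y>-52)&(Y<-15)&(X>15)&(X<50)]
        print(t,"end",np.median(e).round(1),np.std(e).round(1),len(e),"side",np.median(f).round(1),np.std(f).round(1),len(f))
    Q=plane("scene",uv,125)[:,:2]-P[:2]; X=Q@ex;Y=Q@ey
    f=X[(Y>-52)&(Y<-25)&(X<-15)&(X>-50)]; print("  back side z125",np.median(f).round(1),np.std(f).round(1),len(f))
# same view: incubator top edges by side-face contrast: sample gradient along lines
z=np.load("pics/scene1.npz"); g=cv2.cvtColor(z["p"],cv2.COLOR_RGB2GRAY)
def edge(c0,dirn,along,L,zz):
    r=[]
    t=np.arange(-14,14,.25)
    for s_ in np.linspace(-L,L,41):
        pts=c0+np.outer(t,dirn)+s_*along; uv=proj("scene",np.c_[pts,np.full(len(t),zz)]).astype('f4')
        v=cv2.remap(g,uv[:,0].reshape(1,-1),uv[:,1].reshape(1,-1),cv2.INTER_CUBIC)[0]
        gr=np.gradient(cv2.GaussianBlur(v.reshape(1,-1),(0,0),6)[0]); i=np.argmax(abs(gr[8:-8]))+8; r.append((t[i],gr[i]))
    r=np.array(r); return np.round([np.median(r[:,0]),np.std(r[:,0]),np.median(r[:,1])],2)
ic=np.array([582.4,-11.2])
for nm,dv,al,h,L in (("+x",ex,ey,100,90),("-x",-ex,ey,100,90),("-y",-ey,ex,110,80),("+y",ey,ex,110,80)):
    print(nm,edge(ic+h*dv,dv,al,L,50))
E
```

```text
50 end -55.2 0.3 34 side 28.4 1.2 46
  back side z125 -27.8 0.6 32
60 end -55.7 0.3 34 side 36.7 5.6 132
  back side z125 -28.5 0.6 32
70 end -56.3 11.8 56 side 42.9 6.4 67
  back side z125 -29.4 0.6 33
+x [-1.5   0.21 -3.46]
-x [2.75 6.01 0.38]
-y [-2.    2.07 -3.58]
+y [-2.25  4.86  2.94]
```

Emit:
apply_moves(
  plan="-0.2 0.1 0.5 0; -0.2 0.1 0.5 0; 0 0 0.5 0; 0 0 0.5 0; 0 0 0.5 0; 0 0 0.4 0; 0 0 0.2 0; 0 0 0 0",
)

```text
clock: 15.9
position: [574.3, -40.0, 94.5]
tool_rot: [-3.14, -0.0, 1.35]
ft_force: [-0.2, 0.7, -1.6]
opening: 57.9
grasp_force: 64.5
```

```bash
cat > look.py <<'E'
from meas import *
import sys
# gap check in the scene view: sep edges in pocket axes about TCP, bottom at TCP-9.4
P,y,s=pose(); print(P.round(1),round(y,2),s["clock"],s["ft_force"].round(1))
p,d=avg("scene",4); np.savez("pics/scene3.npz",p=p,d=d)
u,v=proj("scene",(575,-37,80))[0].astype(int)
c=p[v-34:v+34,u-50:u+50]; o=np.clip(cv2.resize(c,None,fx=7.8,fy=7.8,interpolation=cv2.INTER_CUBIC)/255,0,1)**.6*255
cv2.imwrite(sys.argv[1],o[:,:,::-1].astype('u1'))
E
python3 look.py pics/low1.png
```

```text
[574.3 -40.   94.5] 77.34 15.9 [-0.2  0.7 -1.6]
```

View pics/low1.png

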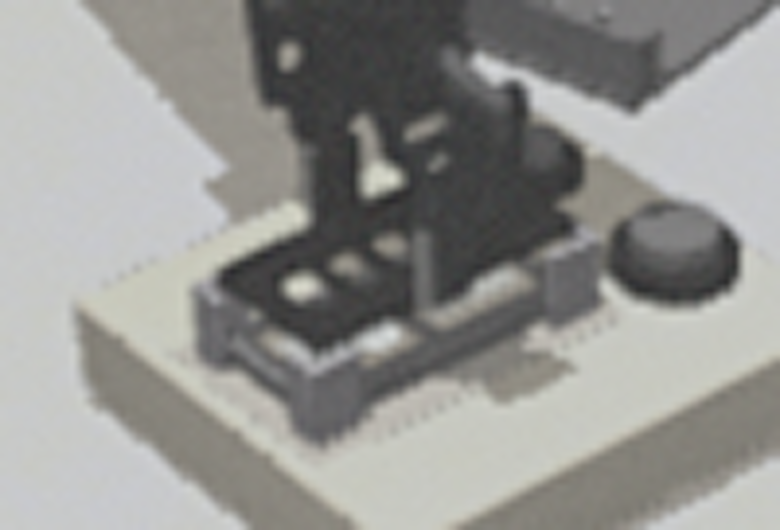

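The separator sits just over the angles. The bright top edges of the near angle (315,355), the left angle (205,285) and the right angle (590,240) all frame it from outside, so it looks nested and I'll lower by feel.

Emit:
apply_moves(
  plan="0 0 0.1 0; 0 0 0.1 0; 0 0 0.1 0; 0 0 0.1 0; 0 0 0.1 0; 0 0 0 0; 0 0 0 0; 0 0 0 0",
)

```text
clock: 16.77
position: [575.3, -40.3, 92.9]
tool_rot: [3.141, 0.0, 1.35]
ft_force: [-8.9, 1.6, 15.6]
opening: 57.8
grasp_force: 66.2
```

```bash
python3 - <<'E'
from meas import *
P,y,s=pose(); print(P.round(1),s["ft_force"].round(2),s["wrist_torque"].round(3))
F,M=s["ft_force"],s["wrist_torque"]*1000
for L in (0,10,-150,-200): print(L,"rx,ry",(( L*F[0]-M[1])/F[2]).round(0),((M[0]+L*F[1])/F[2]).round(0))
E
```

```text
[575.3 -40.3  92.9] [-8.93  1.62 15.62] [ 0.159  0.905 -0.059]
0 rx,ry -58.0 10.0
10 rx,ry -64.0 11.0
-150 rx,ry 28.0 -5.0
-200 rx,ry 56.0 -11.0
```

Emit:
apply_moves(
  plan="0 0 -0.4 0; 0 0 -0.2 0; 0 -0.15 0 0; 0 0 0.1 0; 0 0 0.1 0; 0 0 0.2 0; 0 0 0.2 0; 0 0 0.1 0",
)

```text
clock: 17.43
position: [572.9, -39.7, 88.6]
tool_rot: [-3.141, -0.0, 1.35]
ft_force: [0.7, 0.5, -1.7]
opening: 58.0
grasp_force: 64.5
```

```bash
python3 - <<'E'
from meas import *
P,y,s=pose(); print(P.round(1),s["ft_force"].round(2),s["wrist_torque"].round(3))
F,M=s["ft_force"],s["wrist_torque"]*1000
for L in (-150,-180): print(L,"rx,ry",(( L*F[0]-M[1])/F[2]).round(0),((M[0]+L*F[1])/F[2]).round(0))
E
```

```text
[572.9 -39.7  88.6] [ 0.66  0.54 -1.68] [-0.    -0.003  0.046]
-150 rx,ry 57.0 48.0
-180 rx,ry 69.0 58.0
```

Emit:
apply_moves(
  plan="0 0 0.2 0; 0 0 0.2 0; 0 0 0.2 0; 0 0 0.2 0; 0 0 0.2 0; 0 0 0.2 0; 0 0 0.2 0; 0 0 0.2 0",
)

```text
clock: 18.1
position: [573.3, -39.8, 73.1]
tool_rot: [3.142, -0.0, 1.35]
ft_force: [0.3, 0.1, -0.9]
opening: 58.1
grasp_force: 64.5
```

Emit:
apply_moves(
  plan="0 0 0.1 0; 0 0 0.1 0; 0 0 0.1 0; 0 0 0.1 0; 0 0 0 0; 0 0 0 0; 0 0 0 0; 0 0 0 0",
)

```text
clock: 18.77
position: [573.5, -39.9, 69.6]
tool_rot: [3.141, 0.0, 1.35]
ft_force: [-1.0, -0.2, 3.1]
opening: 58.1
grasp_force: 66.0
```

```bash
python3 -c "
from h import *
p,y,s=pose()
plan([(p[0],p[1],140,77.3,8),(450,-270,100,73.5,8),(450,-270,40,73.5,8)],(573.3,-39.8,69.6,77.3))"
```

```text
0 0 -0.88 0; 0 0 -0.88 0; 0 0 -0.88 0; 0 0 -0.88 0; 0 0 -0.88 0; 0 0.01 -0.88 0; 0 0 -0.88 0; 0 0.01 -0.88 0
-3.15 -0.87 0.5 0.5; -3.15 -0.85 0.5 0.5; -3.16 -0.82 0.5 0.5; -3.17 -0.79 0.5 0.5; -3.17 -0.76 0.5 0.5; -3.18 -0.74 0.5 0.4; -3.19 -0.71 0.5 0.4; -3.19 -0.69 0.5 0.5
0 0 0.75 0; 0 0 0.75 0; 0 0 0.75 0; 0 0 0.75 0; 0 0 0.75 0; 0 0 0.75 0; 0 0 0.75 0; 0 0 0.75 0
end [ 450. -270.   40.] 73.5
```

Emit:
apply_moves(
  plan="0 0 0 0; 0 0 0 0; 0 0 0 0; 0 0 0 0; 0 0 0 0; 0 0 0 0; 0 0 0 0; 0 0 0 0",
  hand=7.6,
)

```text
clock: 19.43
position: [573.3, -39.8, 69.3]
tool_rot: [-3.142, -0.0, 1.35]
ft_force: [0.0, 0.8, -0.4]
opening: 76.0
grasp_force: 0.0
```

Emit:
apply_moves(
  plan="0 0 -0.2 0; 0 0 -0.4 0; 0 0 -0.8 0; 0 0 -1 0; 0 0 -1.2 0; 0 0 -1.2 0; 0 0 -1.2 0; 0 0 -1 0",
)

```text
clock: 20.1
position: [574.0, -40.0, 141.6]
tool_rot: [3.139, 0.0, 1.35]
ft_force: [0.0, -0.1, 0.3]
opening: 75.7
grasp_force: 0.0
```

Emit:
apply_moves(
  plan="-3.1 -0.9 0.5 0.5; -3.1 -0.9 0.5 0.5; -3.2 -0.8 0.5 0.5; -3.2 -0.8 0.5 0.5; -3.2 -0.8 0.5 0.5; -3.2 -0.7 0.5 0.4; -3.2 -0.7 0.5 0.4; -3.2 -0.7 0.5 0.5",
)

```text
clock: 20.77
position: [448.5, -271.8, 100.1]
tool_rot: [3.141, 0.001, 1.283]
ft_force: [0.5, -0.8, -0.7]
opening: 76.2
grasp_force: 0.0
```

```bash
python3 - <<'E'
from meas import *
P,y,s=pose(); print(P.round(1),s["clock"],y)
plan([(450,-270,45,73.5,6)])
p,d=avg("top",5); np.savez("pics/top4.npz",p=p,d=d); g=cv2.cvtColor(p,cv2.COLOR_RGB2GRAY); k=4
u0,v0,u1,v1=306,186,354,224; W=wmap("top",d)
for t in (45,55,65):
    q=cv2.resize(g[v0:v1,u0:u1],None,fx=k,fy=k,interpolation=cv2.INTER_CUBIC)
    c=max(cv2.findContours((q<t).astype('u1'),cv2.RETR_EXTERNAL,cv2.CHAIN_APPROX_NONE)[0],key=cv2.contourArea)[:,0]
    Q=plane("top",(c+.5)/k-.5+[u0,v0],68); print("sep in pocket, top colour",t,mom(Q),rect(Q))
print("inc depth",dmask("top",W,45,200,(280,168,362,244),50))
E
```

```text
[ 448.5 -271.8  100.1] 20.7667 73.52498897725589
0.04 0.01 0.92 0; 0.03 0.02 0.92 0; 0.04 0.01 0.92 0; 0.03 0.02 0.92 0; 0.04 0.01 0.91 0; 0.03 0.02 0.92 0; 0 0 0 0; 0 0 0 0
end [ 450.  -270.1   45. ] 73.5
sep in pocket, top colour 45 (array([574.7, -34. ]), np.float64(78.2), array([ 75.9, 119.3])) (array([575.7, -35.8]), array([114.8,  58.6]), 77.1)
sep in pocket, top colour 55 (array([574.7, -34.7]), np.float64(77.8), array([ 56. , 115.8])) (array([575.4, -35.7]), array([119.1,  61.3]), 77.2)
sep in pocket, top colour 65 (array([574.8, -34.7]), np.float64(77.7), array([ 58.3, 118.1])) (array([575.6, -35. ]), array([122.8,  63.4]), 77.3)
inc depth (array([582.,  -6.]), np.float64(77.3), array([198.1, 218.5]))
```

Emit:
apply_moves(
  plan="0.1 0.1 1 0; 0.1 0 1 0; 0.1 0 1 0; 0 0 1 0; 0 0 0.9 0; 0 0 0.9 0; 0 0 0.5 0; 0 0 0 0",
  hand=7.4,
)

```text
clock: 21.68
position: [450.2, -266.9, 34.6]
tool_rot: [-3.139, -0.001, 1.284]
ft_force: [-0.0, 0.9, -0.3]
opening: 74.2
grasp_force: 0.0
```

Emit:
apply_moves(
  plan="0 0 0.3 0; 0 0 0.3 0; 0 0 0.2 0; 0 0 0.1 0; 0 0 0.1 0; 0 0 0 0; 0 0 0 0; 0 0 0 0",
)

```text
clock: 22.35
position: [451.1, -267.8, 26.5]
tool_rot: [3.141, 0.0, 1.284]
ft_force: [0.1, -0.4, 1.0]
opening: 73.8
grasp_force: 0.0
```

Emit:
apply_moves(
  plan="0 0 0 0; 0 0 0 0; 0 0 0 0; 0 0 0 0; 0 0 0 0; 0 0 0 0; 0 0 0 0; 0 0 0 0",
  hand=0,
)

```text
clock: 23.02
position: [451.4, -268.1, 27.0]
tool_rot: [3.141, 0.001, 1.284]
ft_force: [-1.3, 1.0, 5.1]
opening: 58.1
grasp_force: 64.9
```

Emit:
apply_moves(
  plan="0 0 -0.3 0; 0 0 -0.8 0; 0 0 -1.5 0; 0 0 -2 0; 0 0 -2 0; 0 0 -2 0; 0 0 -1.4 0; 0 0 0 0",
)

```text
clock: 23.68
position: [452.6, -269.1, 129.8]
tool_rot: [3.136, 0.003, 1.284]
ft_force: [0.8, -1.0, -0.8]
opening: 58.1
grasp_force: 64.5
```

```bash
python3 -c "
from h import *
p,y,s=pose(); print(p,y,s['opening'],s['clock'],s['ft_force'])
plan([(573.7,-36.5,130,77.3,8)])"
```

```text
[ 452.58195156 -269.12787742  129.84864888] 73.54595188536048 58.06739292495425 23.6833 [ 0.76026911 -1.01396048 -0.79721024]
3.22 0.63 0 -0.5; 3.21 0.66 0 -0.5; 3.21 0.68 0 -0.5; 3.2 0.71 0 -0.5; 3.19 0.74 0 -0.4; 3.19 0.76 -0.01 -0.5; 3.18 0.79 0 -0.4; 3.18 0.82 -0.01 -0.5
end [573.7 -36.5 130. ] 77.3
```

Emit:
apply_moves(
  plan="3.2 0.6 0 -0.5; 3.2 0.7 0 -0.5; 3.2 0.7 0 -0.5; 3.2 0.7 0 -0.5; 3.2 0.7 0 -0.4; 3.2 0.8 0 -0.5; 3.2 0.8 0 -0.4; 3.2 0.8 0 -0.5",
)

```text
clock: 24.35
position: [571.9, -33.1, 124.9]
tool_rot: [-3.139, -0.0, 1.35]
ft_force: [0.1, -1.9, -1.9]
opening: 58.1
grasp_force: 64.5
```

Emit:
apply_moves(
  plan="0 0 0.5 0; 0 0 0.4 0; 0 0 0.4 0; 0 0 0.4 0; 0 0 0.3 0; 0 0 0 0; 0 0 0 0; 0 0 0 0",
)

```text
clock: 25.02
position: [572.3, -35.4, 106.5]
tool_rot: [3.141, 0.0, 1.349]
ft_force: [-0.2, -0.2, -1.9]
opening: 58.3
grasp_force: 64.6
```

```bash
python3 - <<'E'
from meas import *
P,y,s=pose(); print(P.round(1),round(y,2),s["clock"])
a=np.radians(77.35-90); ex=np.array([np.cos(a),np.sin(a)]); ey=np.array([-ex[1],ex[0]])
p,d=avg("scene",6); np.savez("pics/scene5.npz",p=p,d=d,P=P)
def edges(p,P,bot):
    g=cv2.cvtColor(p,cv2.COLOR_RGB2GRAY)
    t=np.arange(-10,10,.25); out=[]
    for nm,c0,dv,al,S,zz in (("-y end bottom",-60*ey,-ey,ex,np.linspace(-22,22,23),bot),("+x side bottom",30*ex,ex,ey,np.linspace(-54,-20,18),bot)):
        V=[]
        for s_ in S:
            q=P[:2]+c0+np.outer(t,dv)+s_*al; uv=proj("scene",np.c_[q,np.full(len(t),zz)]).astype('f4')
            V.append(cv2.remap(g,uv[:,:1].T.copy(),uv[:,1:].T.copy(),cv2.INTER_CUBIC)[0])
        v=np.median(V,0); gr=np.gradient(cv2.GaussianBlur(v.reshape(1,-1),(0,0),4)[0]); 
        print(nm,"edge at",t[4+np.argmax(gr[4:-4])],"profile",v[::8].round(0))
z=np.load("pics/scene2.npz"); print("sep (ref)"); edges(z["p"],np.array([573.53,-35.67]),117.1)
print("carrier"); edges(p,P,P[2]-11)
u,v=proj("scene",(575,-37,90))[0].astype(int)
c=p[v-34:v+34,u-50:u+50]; o=np.clip(cv2.resize(c,None,fx=7.8,fy=7.8,interpolation=cv2.INTER_CUBIC)/255,0,1)**.6*255
cv2.imwrite("pics/low2.png",o[:,:,::-1].astype('u1'))
E
```

```text
[572.3 -35.4 106.5] 77.29 25.0167
sep (ref)
-y end bottom edge at -2.25 profile [ 22.  20.  27.  57. 109. 156. 174. 173. 170. 169.]
+x side bottom edge at -0.25 profile [25. 23. 24. 26. 37. 56. 74. 79. 66. 51.]
carrier
-y end bottom edge at 3.75 profile [87. 77. 77. 71. 54. 43. 42. 47. 50. 50.]
+x side bottom edge at -0.75 profile [50. 39. 38. 42. 45. 50. 53. 55. 55. 55.]
```

View pics/low2.png

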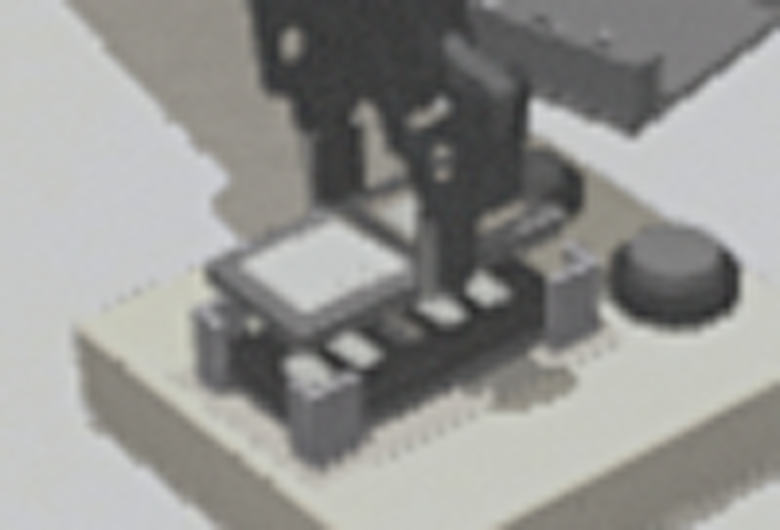

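```bash
python3 - <<'E'
from meas import *
P=np.load("pics/scene5.npz")["P"]; a=np.radians(77.35-90); ex=np.array([np.cos(a),np.sin(a)]); ey=np.array([-ex[1],ex[0]])
u,v=proj("scene",(575,-37,90))[0].astype(int)
for d in (2.5,0,-1.5):
    for nm,X,Y,z in (("left top",-30,-60,105.5),("near top",30,-60,105.5),("near bot",30,-60,95.5)):
        q=P[:2]+X*ex+(Y+d)*ey; print(d,nm,((proj("scene",[*q,z])[0]-[u-50,v-34]+.5)*7.8).round(0),end=" ")
    print()
E
```

```text
2.5 left top [219. 254.] 2.5 near top [319. 328.] 2.5 near bot [320. 351.] 
0 left top [213. 257.] 0 near top [313. 331.] 0 near bot [314. 354.] 
-1.5 left top [210. 258.] -1.5 near top [310. 332.] -1.5 near bot [311. 356.]
```

The carrier is held level-looking at (310,270) with slides up, and the black separator is seated flush in the pocket below, between the four angles. I'll check for tilt and lengthwise offset numerically.

```bash
python3 - <<'E'
from meas import *
a=np.radians(77.35-90); ex=np.array([np.cos(a),np.sin(a)]); ey=np.array([-ex[1],ex[0]])
def slide(f,P,zz,name,b=None):
    z=np.load(f); p,d=z["p"],z["d"]; g=cv2.cvtColor(p.astype('f4'),cv2.COLOR_RGB2GRAY); k=6
    u,v=proj("scene",[*(P[:2]-30*ey),zz])[0].astype(int); u0,v0,u1,v1=u-13,v-10,u+14,v+11
    q=cv2.resize(g[v0:v1,u0:u1],None,fx=k,fy=k,interpolation=cv2.INTER_CUBIC)
    for t in (110,130):
        n,l,st,ct=cv2.connectedComponentsWithStats((q>t).astype('u1'),connectivity=4)
        i=l[q.shape[0]//2,q.shape[1]//2]; c=max(cv2.findContours((l==i).astype('u1'),cv2.RETR_EXTERNAL,cv2.CHAIN_APPROX_NONE)[0],key=cv2.contourArea)[:,0]
        Q=plane("scene",(c+.5)/k-.5+[u0,v0],zz); m=mom(Q); e=m[0]-P[:2]
        print(name,t,"slide centre ex,ey",round(e@ex,1),round(e@ey,1),"dir",m[1],"size",m[2])
    W=wmap("scene",d)[v-4:v+5,u-6:u+7].reshape(-1,3); W=W[abs(W[:,2]-np.median(W[:,2]))<10]
    A=np.c_[(W[:,:2]-P[:2])@ex,(W[:,:2]-P[:2])@ey,np.ones(len(W))]; r=np.linalg.lstsq(A,W[:,2],rcond=None)[0]; print("  tilt ex,ey",r[:2].round(3),"z",np.median(W[:,2]).round(1),len(W))
P=np.load("pics/scene5.npz")["P"]
slide("pics/scene5.npz",P,P[2]-1,"held")
# lower carrier at start, seen in the same camera (relative to pocket est.)
slide("pics/scene1.npz",np.array([574.7,-38.2,0]),60,"lower")
ca=np.radians(73.5-90); ex=np.array([np.cos(ca),np.sin(ca)]); ey=np.array([-ex[1],ex[0]])
slide("pics/scene1.npz",np.array([451.4,-268.1,0]),26,"upper on stand vs grip TCP")
E
```

```text
held 110 slide centre ex,ey -0.4 -33.2 dir 69.9 size [41.6 46.1]
held 130 slide centre ex,ey -0.3 -33.1 dir 68.7 size [39.  44.2]
  tilt ex,ey [0.017 0.008] z 105.1 117
lower 110 slide centre ex,ey -5.0 -23.8 dir 46.1 size [35.3 48.2]
lower 130 slide centre ex,ey -5.4 -23.1 dir 43.9 size [31.8 46.7]
  tilt ex,ey [ 0.016 -0.008] z 59.7 95
upper on stand vs grip TCP 110 slide centre ex,ey -2.6 -32.7 dir 74.5 size [40.9 46.9]
upper on stand vs grip TCP 130 slide centre ex,ey -2.5 -32.7 dir 73.5 size [38.7 45.4]
  tilt ex,ey [0.002 0.025] z 25.8 117
```

```bash
python3 - <<'E'
from meas import *
ca=np.radians(73.5-90); ex=np.array([np.cos(ca),np.sin(ca)]); ey=np.array([-ex[1],ex[0]]); P=np.array([451.4,-268.1])
for n in ("scene","top"):
    g=cv2.cvtColor(np.load(f"pics/{n}1.npz")["p"],cv2.COLOR_RGB2GRAY); k=6; r=[]
    for s in (-1,1):
        u,v=proj(n,[*(P+s*28*ey),26])[0].astype(int); u0,v0,u1,v1=u-15,v-12,u+16,v+13
        q=cv2.resize(g[v0:v1,u0:u1],None,fx=k,fy=k,interpolation=cv2.INTER_CUBIC); t=120
        _,l=cv2.connectedComponents((q>t).astype('u1'),connectivity=4); i=l[q.shape[0]//2,q.shape[1]//2]
        c=max(cv2.findContours((l==i).astype('u1'),cv2.RETR_EXTERNAL,cv2.CHAIN_APPROX_NONE)[0],key=cv2.contourArea)[:,0]
        m=mom(plane(n,(c+.5)/k-.5+[u0,v0],26)); r.append([(m[0]-P)@ex,(m[0]-P)@ey]); print(n,s,np.round(r[-1],1),m[2])
    print("carrier centre rel grip TCP",np.mean(r,0).round(1))
E
```

```text
scene -1 [ -2.6 -32.7] [39.9 46.1]
scene 1 [-2.5 23.2] [40. 46.]
carrier centre rel grip TCP [-2.6 -4.7]
top -1 [ -1.2 -30.5] [38.1 43.9]
top 1 [-1.  25.6] [38.2 44.2]
carrier centre rel grip TCP [-1.1 -2.5]
```

Emit:
apply_moves(
  plan="0.1 0.1 0 0; 0.1 0.1 0 0; 0.1 0 0 0; 0 0 0.2 0; 0 0 0.2 0; 0 0 0.2 0; 0 0 0 0; 0 0 0 0",
)

```text
clock: 25.98
position: [574.7, -32.3, 100.0]
tool_rot: [-3.141, -0.0, 1.35]
ft_force: [-0.1, -0.3, -2.1]
opening: 58.1
grasp_force: 64.6
```

```bash
python3 -c "
from h import *
p,y,s=pose(); print(p,y,s['ft_force'],s['wrist_torque'],s['clock'])
plan([(574.7,-32.8,p[2],77.35,1)])"
```

```text
[574.66553448 -32.32797299  99.95984154] 77.33983025010613 [-0.09277793 -0.27202083 -2.10124592] [0.00394473 0.01811263 0.04701759] 25.9833
-0.05 0.01 0 0; 0 0 0 0; 0 0 0 0; 0 0 0 0; 0 0 0 0; 0 0 0 0; 0 0 0 0; 0 0 0 0
end [574.7 -32.8 100. ] 77.3
```

Emit:
apply_moves(
  plan="0 0 0.2 0; 0 0 0.2 0; 0 0 0.1 0; 0 0 0.1 0; 0 0 0.1 0; 0 0 0.1 0; 0 0 0 0; 0 0 0 0",
)

```text
clock: 26.65
position: [574.9, -32.4, 92.2]
tool_rot: [-3.141, -0.0, 1.35]
ft_force: [-0.2, -0.5, -1.9]
opening: 58.2
grasp_force: 64.6
```

```bash
python3 -c "
from h import *
p,y,s=pose(); print(p,y,s['ft_force'].round(2),s['wrist_torque'].round(3))
F,M=s['ft_force'],s['wrist_torque']*1000
for L in (-150,-180): print(L,'rx,ry',(( L*F[0]-M[1])/F[2]).round(0),((M[0]+L*F[1])/F[2]).round(0))"
```

```text
[574.88384655 -32.37578486  92.23551955] 77.3403668466403 [-0.18 -0.49 -1.92] [ 0.021  0.014 -0.009]
-150 rx,ry -7.0 -49.0
-180 rx,ry -10.0 -57.0
```

Emit:
apply_moves(
  plan="0 0 0.2 0; 0 0 0.2 0; 0 0 0.2 0; 0 0 0.2 0; 0 0 0.1 0; 0 0 0.1 0; 0 0 0.1 0; 0 0 0 0",
)

```text
clock: 27.32
position: [574.8, -32.3, 81.0]
tool_rot: [-3.141, -0.0, 1.35]
ft_force: [-0.3, -0.0, -1.9]
opening: 58.6
grasp_force: 64.6
```

Emit:
apply_moves(
  plan="0 0 0.1 0; 0 0 0.1 0; 0 0 0 0; 0 0 0 0; 0 0 0 0; 0 0 0 0; 0 0 0 0; 0 0 0 0",
)

```text
clock: 27.98
position: [575.0, -32.4, 79.4]
tool_rot: [3.141, -0.0, 1.35]
ft_force: [-0.6, -0.0, -1.8]
opening: 58.1
grasp_force: 64.6
```

Emit:
apply_moves(
  plan="0 0 0.05 0; 0 0 0.05 0; 0 0 0.05 0; 0 0 0 0; 0 0 0 0; 0 0 0 0; 0 0 0 0; 0 0 0 0",
)

```text
clock: 28.65
position: [575.1, -32.4, 78.9]
tool_rot: [-3.142, 0.0, 1.35]
ft_force: [-3.7, 0.4, 6.5]
opening: 58.2
grasp_force: 65.5
```

Emit:
apply_moves(
  plan="0 0 0 0; 0 0 0 0; 0 0 0 0; 0 0 0 0; 0 0 0 0; 0 0 0 0; 0 0 0 0; 0 0 0 0",
  hand=7.6,
)

```text
clock: 29.32
position: [574.9, -32.4, 77.7]
tool_rot: [-3.142, -0.0, 1.35]
ft_force: [-0.4, 0.4, 0.9]
opening: 75.7
grasp_force: 0.0
```

Emit:
apply_moves(
  plan="0 0 -0.2 0; 0 0 -0.4 0; 0 0 -0.8 0; 0 0 -1 0; 0 0 -1.2 0; 0 0 -1.2 0; 0 0 -0.4 0; 0 0 0 0",
)

```text
clock: 29.98
position: [576.3, -32.8, 132.3]
tool_rot: [3.137, 0.0, 1.35]
ft_force: [0.1, 0.1, 0.2]
opening: 76.2
grasp_force: 0.0
```

```bash
python3 - <<'E'
from meas import *
P,y,s=pose(); print(P.round(1),s["clock"],s["opening"])
plan([(552.5,77,125,77.3,6),(552.5,77,98,77.3,2)])
g=cv2.cvtColor(np.load("pics/top4.npz")["p"],cv2.COLOR_RGB2GRAY);k=6
Wt=wmap("top",np.load("pics/top1.npz")["d"]); Ws=wmap("scene",np.load("pics/scene1.npz")["d"])
for nm,c in (("S",(552.6,77.5)),("L",(629.8,60.2))):
    for n,W in (("top",Wt),("scene",Ws)):
        r=7 if nm=="S" else 14
        m=(np.hypot(W[...,0]-c[0],W[...,1]-c[1])<r+8)&(W[...,2]>64)
        print(nm,n,np.median(W[m],0).round(1),np.percentile(W[m][:,2],[50,85,95]).round(1),m.sum())
E
```

```text
[576.3 -32.8 132.3] 29.9833 76.18638772908338
1.7 -0.79 0.12 0; 1.7 -0.79 0.12 0; 1.7 -0.79 0.12 0; 1.7 -0.79 0.12 0; 1.69 -0.78 0.12 0; 1.7 -0.79 0.13 0; 0 0 1.35 0; 0 0 1.35 0
end [552.5  77.   98. ] 77.3
S top [552.1  75.1  70.4] [70.4 73.9 74.5] 31
S scene [553.6  71.3  70.6] [70.6 71.7 72. ] 28
L top [631.   59.5  72.2] [72.2 74.4 75.3] 85
L scene [632.2  54.2  70.5] [70.5 71.6 72. ] 83
```

Emit:
apply_moves(
  plan="1.7 -0.8 0.1 0; 1.7 -0.8 0.1 0; 1.7 -0.8 0.1 0; 1.7 -0.8 0.1 0; 1.6 -0.7 0.3 0; 1.6 -0.7 1 0; 0 0 1 0; 0 0 0 0",
  hand=0,
)

```text
clock: 30.65
position: [549.9, 75.8, 100.1]
tool_rot: [-3.137, 0.001, 1.351]
ft_force: [-0.9, 0.3, -0.8]
opening: -0.3
grasp_force: 0.0
```

Emit:
apply_moves(
  plan="0 0 0.4 0; 0 0 0.4 0; 0 0 0.3 0; 0 0 0.2 0; 0 0 0 0; 0 0 0 0; 0 0 0 0; 0 0 0 0",
)

```text
clock: 31.32
position: [552.2, 75.2, 90.1]
tool_rot: [3.141, -0.0, 1.35]
ft_force: [-0.1, -0.4, 0.3]
opening: -0.1
grasp_force: 0.0
```

Emit:
apply_moves(
  plan="0 0 0.1 0; 0 0 0.1 0; 0 0 0.1 0; 0 0 0.1 0; 0 0 0 0; 0 0 0 0; 0 0 0 0; 0 0 0 0",
)

```text
clock: 31.98
position: [551.9, 75.3, 85.9]
tool_rot: [-3.142, -0.0, 1.35]
ft_force: [-0.7, 0.3, 0.6]
opening: 0.2
grasp_force: 0.5
```

Emit:
apply_moves(
  plan="0 0 0.1 0; 0 0 0.1 0; 0 0 0.1 0; 0 0 0 0; 0 0 0 0; 0 0 0 0; 0 0 0 0; 0 0 0 0",
)

```text
clock: 32.65
position: [552.0, 75.3, 82.9]
tool_rot: [3.141, -0.0, 1.35]
ft_force: [-0.4, -0.6, 2.4]
opening: -0.0
grasp_force: 1.2
```

Emit:
apply_moves(
  plan="0 0 0.1 0; 0 0 0.1 0; 0 0 0.1 0; 0 0 0.05 0; 0 0 0 0; 0 0 0 0; 0 0 0 0; 0 0 0 0",
)

```text
clock: 33.32
position: [552.1, 75.3, 80.0]
tool_rot: [3.141, 0.0, 1.35]
ft_force: [-3.3, 0.1, 8.3]
opening: 0.3
grasp_force: 4.0
```

Emit:
apply_moves(
  plan="0 0 -0.4 0; 0 0 -0.6 0; 0 0 -0.6 0; 0 1.6 -0.4 0; 0 2 0 0; 0 2 0 0; 0 1.6 0 0; 0 0.9 0 0",
)

```text
clock: 33.98
position: [632.5, 56.9, 99.6]
tool_rot: [3.141, 0.0, 1.349]
ft_force: [-0.4, -0.2, 0.3]
opening: -0.3
grasp_force: 0.0
```

Emit:
apply_moves(
  plan="0 0 0.4 0; 0 0 0.4 0; 0 0 0.3 0; 0 0 0.2 0; 0 0 0.1 0; 0 0 0 0; 0 0 0 0; 0 0 0 0",
)

```text
clock: 34.65
position: [631.0, 57.6, 85.6]
tool_rot: [3.141, -0.0, 1.35]
ft_force: [-0.8, -0.5, 1.6]
opening: 0.3
grasp_force: 0.6
```

Emit:
apply_moves(
  plan="0 0 0.1 0; 0 0 0.1 0; 0 0 0.1 0; 0 0 0 0; 0 0 0 0; 0 0 0 0; 0 0 0 0; 0 0 0 0",
)

```text
clock: 35.32
position: [631.2, 57.5, 82.5]
tool_rot: [3.141, -0.0, 1.35]
ft_force: [0.6, 0.3, 2.9]
opening: 0.2
grasp_force: 1.3
```

Emit:
apply_moves(
  plan="0 0 0.1 0; 0 0 0.1 0; 0 0 0.1 0; 0 0 0.05 0; 0 0 0 0; 0 0 0 0; 0 0 0 0; 0 0 0 0",
)

```text
clock: 35.98
position: [631.3, 57.5, 80.0]
tool_rot: [3.141, -0.0, 1.35]
ft_force: [-3.1, 0.4, 8.3]
opening: 0.0
grasp_force: 4.7
```

Emit:
apply_moves(
  plan="0 0 -0.5 0; 0 0 -0.8 0; 0 0 -1.2 0; 0 0 -1.5 0; 0 0 -2 0; 0 0 -2 0; 0 0 -2 0; 0 0 -1 0",
)

```text
clock: 36.65
position: [632.1, 57.3, 192.3]
tool_rot: [3.138, -0.0, 1.35]
ft_force: [0.1, -0.1, 0.4]
opening: -0.3
grasp_force: 0.0
```

Emit:
apply_moves(
  plan="0 -2 0 0; 0 -3 0 0; 0 -3 0 0; 0 -3 0 0; 0 -3 0 0; 0 -3 0 0; 0 -1 0 0; 0 0 0 0",
)

```text
clock: 37.32
position: [452.9, 97.6, 188.3]
tool_rot: [-3.14, 0.0, 1.351]
ft_force: [0.6, -1.1, 0.0]
opening: -0.3
grasp_force: 0.0
```

```bash
python3 - <<'E'
from meas import *
P,y,s=pose(); print(P.round(1),s["clock"])
for n in ("top","scene"):
    p,d=avg(n,5); W=wmap(n,d); g=cv2.cvtColor(p,cv2.COLOR_RGB2GRAY)
    a=np.radians(77.35-90); ex=np.array([np.cos(a),np.sin(a)]); ey=np.array([-ex[1],ex[0]]); c=np.array([574.8,-35.5]) if n=="top" else np.array([574.7,-38.2]); k=6
    for sg in (-1,1):
        u,v=proj(n,[*(c+sg*28*ey),78])[0].astype(int); u0,v0,u1,v1=u-15,v-12,u+16,v+13
        q=cv2.resize(g[v0:v1,u0:u1],None,fx=k,fy=k,interpolation=cv2.INTER_CUBIC)
        _,l=cv2.connectedComponents((q>120).astype('u1'),connectivity=4); i=l[q.shape[0]//2,q.shape[1]//2]
        m=mom(plane(n,(max(cv2.findContours((l==i).astype('u1'),cv2.RETR_EXTERNAL,cv2.CHAIN_APPROX_NONE)[0],key=cv2.contourArea)[:,0]+.5)/k-.5+[u0,v0],78))
        print(n,sg,np.round([(m[0]-c)@ex,(m[0]-c)@ey],1),m[2],"z",np.median(W[v-3:v+4,u-4:u+5,2]).round(1))
    for nm,q in (("S",(552.5,75)),("L",(631,57.5))):
        u,v=proj(n,[*q,72])[0].astype(int); print(nm,np.median(W[v-1:v+2,u-1:u+2,2]).round(1))
E
```

```text
[452.9  97.6 188.3] 37.3167
top -1 [  1.  -27.9] [37.4 43.3] z 78.4
top 1 [ 1.1 28.2] [37.2 43.1] z 78.0
S 73.2
L 72.8
scene -1 [ -1.3 -27.2] [40.  46.1] z 77.7
scene 1 [-1.1 28.8] [40.5 46.1] z 77.6
S 70.4
L 71.3
```

The stack top is at 78 mm, level and centred to about 1 mm. Both keys are back up and the arm is clear.

```bash
python3 -c "
from bench import workorder
print(workorder.close_job())"
```

```text
the job is handed in; nothing more can be done
None
```

I finished and handed in the job at about 37 s on the clock: the separator and second carrier are stacked flat in the pocket, about 1 mm off its centre, and the small key and then the large key were pressed fully and came back up. The hand-in gave no verdict, and I did not re-measure the bottle, tip box, dishes or beaker at the end.

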